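# Put the flanged pattern in its carrier and shut the keeper

## Robot

A 6-joint arm with a two-finger parallel gripper is mounted at the origin on the work surface. World frame = base frame: x ahead of the robot, y to its left, z up, the work surface at z = 0. Lengths are in m, angles in rad, forces in N, time in s.
With the tool pointing down it reaches from about 0.25 to 0.775 m from the base axis. Payload 8.9 kg.
Tool frame: the origin (TCP) lies midway between the tips of the shut fingers; the grasp point (between the pads) lies 19 mm behind it; z points along the fingers, y is the line along which they close (so a half turn about z gives the same grasp; the last joint's range is limited). The gripper opens to 85 mm and grips with 20 to 120 N. Pads are 22 mm wide; open, the fingers measure 114 mm over their backs; the gripper's body (76 mm by 85 mm) begins 54 mm behind the grasp point. The pads swing forward as they close: fully open they stand 13 mm farther back than shut.
Start: joints at [1.015, 0.291, -0.153, 1.127, 0, 1.431], TCP at [0.213, 0.48, 0.231] pointing down, gripper open.
Joint ranges: [-2.52, 2.52], [-0.91, 1.74], [-1.3, 1.37], [-1.96, 2.02], [-1.52, 1.47], [-3.14, 3.14]. Speed limits (rad/s): [2.22, 2.22, 2.79, 3.14, 3.14, 3.14].

## Interface

Orientations are given as [roll, pitch, yaw] about the fixed x, y, z axes, in that order (R = Rz(yaw) Ry(pitch) Rx(roll)).
In Python, from plant import env, fingers, solver, readout, grab_frame gives the robot as it stands. Calls block until the motion is done:
- env.move_to(position, orientation): joint-space move of the TCP to a pose.
- env.move_linear(position, feed=0.15, rotation=None, stop_force=None): straight line of the TCP; rotation=None keeps the orientation; feed is the mean speed in m/s. With stop_force (N) it stops when the force on the tool has changed by that much, and returns True; else False.
- env.movej(angles): joint-space move.
- fingers.set_gripper(opening, force=None): finger opening in m; force is the grip in N (None keeps the last); returns when the fingers have stopped.
- env.hold(seconds).
- solver.solve_ik(position, orientation): joint angles nearest the present ones, or None.
- readout.state(): the state.
- grab_frame(name): name is "scene" or "top" or "wrist"; returns a dict with "image" (420x560x3 uint8, red, green, blue), "z_map" (420x560 float32, m along the optical axis (not along the pixel's ray), 0 where there is no reading), "K" (3x3 intrinsics, pixels), "k1" (the pictures are not rectified: a ray, as slopes to the right and down, at radius r is drawn at 1 + k1 r^2 times it, then the intrinsics apply), "R" (3x3) and "t" (3): a world point X has camera coordinates R X + t; the wrist camera has in their place "hand_eye" (4x4, takes a point from camera to tool coordinates, whose origin is the TCP and whose axes are the flange's). Camera axes: x right, y down, z forward; pixel columns grow to the right and rows downward; lengths in m; the calibration is good to about 2 mm. A picture is of the moment at which its call begins: read the wrist's pose just before it.
A pose or a line that the arm cannot do raises env.PlanningError and nothing moves.
- env.job_done(): hands the job in; it is judged then, once.
The state is a dict: "time": time; "joints": joint angles; "qvel": joint speeds; "effort": joint torques, N m; "position": TCP position; "ee_rot": TCP orientation; "ft_force": force on the tool from outside, world axes, zero at the start; "torque": the same for the moment, N m; "opening": finger opening in m; "grip_force": force on a finger pad.
Only numpy, scipy, OpenCV 4.12 (cv2) and the standard library are available. Lean on these libraries where they do the work, as an engineer would, in place of code of your own. Each camera call takes 0.05 s, during which the arm holds its last target. There are 200 camera calls.

## Task

Lift the flanged half-round foundry pattern out of the wooden bin and set it down, without dropping it, flat side down in the fenced bay of the aluminium carrier. Then swing the carrier's keeper bar shut over it until the bar is home in its detent. Leave the other two patterns in the bin, and do not disturb the tin and the brush.

Things in the scene. Friction and masses are not known exactly. Their poses are not given: they have to be found in the camera images.
- flanged: The pattern to move: blue painted wood, 0.2 to 0.4 kg, flat underneath, symmetrical. A half-disc flange (42 mm high, 84 wide along its y, 30 thick along its x) in the middle of a half-round bar (14 high, 110 long along its x). Origin: centre of the underside, z up. Starts flat in the bin, x roughly along the bin's x. Grip the flange's flat faces (30 mm) from above, fingertips above the bar.
- barrel: A pattern to leave in the bin: plain half-round bar of radius 27 and 120 mm long along its x, no flange, flat underneath. Same paint. Origin: centre of the underside.
- stepped: A pattern to leave in the bin: rectangular block 100 (x) by 66 (y) by 20 mm with a smaller block 50 by 34 by 16 mm on top. Same paint. Origin: centre of the underside.
- bin: Open wooden bin, fixed, 190 (x) by 350 (y) by 50 mm high outside, walls and floor 8 mm thick. The three patterns lie side by side along its y, about 108 mm apart, in any order. Origin: centre of its underside, z up.
- carrier: Aluminium base plate, fixed, 230 (x) by 160 (y) by 12 mm, the bay in its middle, a round hinge post at its x = +85 mm, a dark steel catch block at x = -85 mm (30 by 60 mm, top 58 mm above the underside, with a stop 78 mm high on its -y side and a spring ball in its top). Origin: centre of its underside, z up.
- bay (a point): Centre of the bay's floor, 12 mm above the carrier's underside, axes as the carrier. Plywood fences 14 mm high, 6 thick all round; inside it measures 100 mm along x by 126 along y. The pattern lies in it with its long bar along the carrier's y (either way round), 8 mm to spare on every side.
- keeper (a joint): Keeper bar's angle about its upright hinge, rad. 0: shut over the bay, against the stop. Grows as it opens towards the carrier's +y (clockwise from above); starts at 1.2 to 1.6, stays where left. At angle q it points from the hinge along (-cos q, sin q) in the carrier's x, y. Below about 0.15 it must be pushed over a spring ball (about 4 N at the knob), which then snaps up behind it and keeps it.
- keeper_knob (a point): Centre of the top of the black knob standing on the keeper bar, 190 mm from the hinge axis: 18 mm diameter, 36 high, top 116 mm above the carrier's underside; push the bar by it. The bar is 18 by 18 mm steel reaching 210 mm from the hinge, underside 62 mm and top 80 mm above the carrier's underside: 8 mm above a pattern in the bay.
- keeper_hinge (a point): Point on the keeper's upright hinge axis at the bar's top, 80 mm above the carrier's underside.
- tin: Bystander: closed tin, 64 mm in diameter, 85 mm high, standing on the table. Origin: centre of its underside.
- brush: Bystander: wooden-handled brush 190 mm long lying on the table. Origin near its middle, underside.
Not all that is in view belongs to the job. Leave any orange or yellow look-alike of the stepped alone.

How it is judged:
By the outcome, as a careful person would: the job done as asked, in the order asked, and still so for the second after the job is handed in, with the robot touching nothing.
It also fails if it takes over 64 s, if anything falls off the work surface, if the arm or the gripper's body presses on something with over 40 N, if the wrist force passes 120 N, or if a joint passes its speed limit or range.

## Working session

There is one attempt and no reset: what is moved stays moved. The work goes in short steps, each a Python script; the robot and the scene stay as the last script left them, time stands still between calls to the robot, and variables do not carry over. Pictures are saved under pics/ and viewed, at most 10 in all, crops included, and the job is handed in when it is done.

```bash
ls; mkdir -p pics; cat > h.py <<'E'
import numpy as np, cv2
from plant import env, fingers, solver, readout, grab_frame
def world(f):
    """per-pixel world points from z_map (fixed camera)"""
    K=f["K"];h,w=f["z_map"].shape
    u,v=np.meshgrid(np.arange(w),np.arange(h))
    p=np.stack([u,v],-1).reshape(-1,1,2).astype(float)
    n=cv2.undistortPoints(p,K,np.array([f["k1"],0,0,0.])).reshape(h,w,2)
    z=f["z_map"]
    c=np.dstack([n[...,0]*z,n[...,1]*z,z])
    return (c-f["t"])@f["R"], n   # R^T (c - t)
def onplane(f,uv,z):
    n=cv2.undistortPoints(np.array(uv,float).reshape(-1,1,2),f["K"],np.array([f["k1"],0,0,0.])).reshape(-1,2)
    d=np.c_[n,np.ones(len(n))]@f["R"]; o=-f["R"].T@f["t"]
    return o+d*((z-o[2])/d[:,2])[:,None]
def save(f,name,s=1):
    im=cv2.cvtColor(f["image"],cv2.COLOR_RGB2BGR)
    cv2.imwrite(f"pics/{name}.png",im)
E
python3 - <<'E'
from h import *
for n in("top","scene"):
    f=grab_frame(n); save(f,n); print(n,f["k1"],f["K"][0,0],-f["R"].T@f["t"],f["R"][2],(f["z_map"]==0).mean())
    np.savez(n,**f)
print(readout.state())
E
```

```text
pics
top -0.09670328989093807 486.47565080026106 [0.28542721 0.02217818 1.32545858] [ 0.22707484 -0.0042997  -0.97386782] 0.004022108843537415
scene -0.06412879554295922 466.3359732228551 [1.25788806 0.73079005 0.77422775] [-0.59360484 -0.58633761 -0.55121819] 0.006560374149659864
{'time': 0.1, 'joints': array([ 1.01469948e+00,  2.91219953e-01, -1.54060064e-01,  1.12668728e+00,
       -1.13538797e-06,  1.43151343e+00]), 'qvel': array([-5.40856086e-04, -8.14368612e-04,  2.24998674e-03,  5.99351934e-04,
        1.06009829e-04, -5.66745388e-06]), 'effort': array([ 1.02197009e-03, -5.37977350e+01,  3.31918502e+01,  9.39205696e-03,
       -2.69149186e-04, -1.43462938e-06]), 'position': array([0.21232497, 0.47971925, 0.23078836]), 'ee_rot': array([-3.14043287e+00, -1.61444352e-04,  2.72477860e+00]), 'ft_force': array([ 0.01467294,  0.08881789, -0.09572434]), 'torque': array([0.00760676, 0.03699413, 0.00886271]), 'grip_force': 0.0, 'opening': 0.08534028544845546}
```

View pics/top.png

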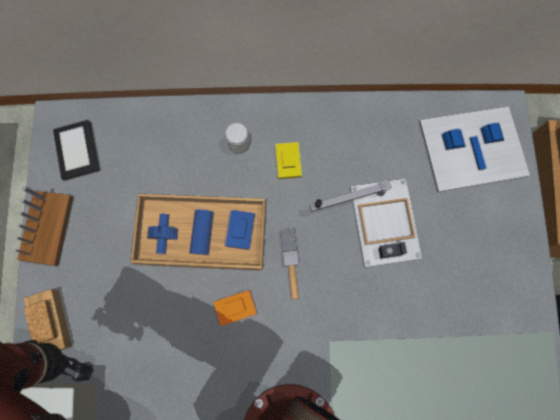

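View pics/scene.png

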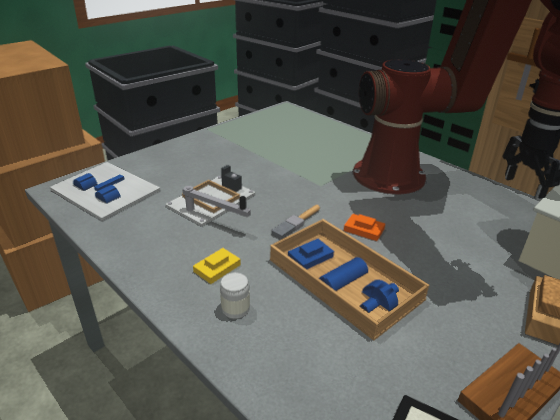

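Top view: the flanged pattern is at about (163,234) in the bin. The carrier is at (388,223), with its hinge near (385,188), the catch near (392,250) and the knob near (319,203). The yellow and orange blocks are decoys. The scene view agrees.

```bash
cat > m.py <<'E'
from h import *
def blob(m,pt,close=0):
    m=m.astype(np.uint8)
    if close: m=cv2.morphologyEx(m,cv2.MORPH_CLOSE,np.ones((close,close)))
    n,l,s,c=cv2.connectedComponentsWithStats(m)
    k=1+np.argmin(np.hypot(*(c[1:]-pt).T)+1000*(s[1:,4]<15)); return l==k
def rect(P): 
    (c,s,a)=cv2.minAreaRect((P[:,:2]*1000).astype(np.float32)); return np.round(c,1),np.round(s,1),round(a,2)
for name,pts in (("top",((163,234),(386,222),(319,203))),("scene",((380,295),(213,193),(243,202)))):
    f=dict(np.load(name+".npz")); W,_=world(f); hsv=cv2.cvtColor(f["image"],cv2.COLOR_RGB2HSV)
    H,S,V=[hsv[...,i].astype(int) for i in range(3)]
    b=blob((H>100)&(H<130)&(S>120)&(V>40),pts[0]); P=W[b]
    print(name,"blue n",b.sum(),"zmax",P[:,2].max().round(4),"whole",rect(P))
    fl=P[P[:,2]>.03]; print(" flange",rect(fl),fl.mean(0).round(4))
    br=P[P[:,2]<.024]; print(" low",rect(br),np.percentile(P[:,2],[5,20,50,80,95]).round(4))
    w=blob((H>5)&(H<25)&(S>60)&(V>60),pts[1],3); cs,_=cv2.findContours(w.astype(np.uint8),0,2)
    print(" fence n",w.sum(),"zmed",np.median(W[w][:,2]).round(4),"ray",rect(onplane(f,cs[0].reshape(-1,2),.026)),"depth",rect(W[w]))
    # carrier region above plate, by height
    C=np.r_[rect(W[w])[0]]/1000; near=np.hypot(*(W[...,:2]-C).transpose(2,0,1))<.25
    Z=W[...,2]; kn=blob(near&(Z>.1)&(Z<.125),pts[2]); print(" knob",kn.sum(),W[kn].mean(0).round(4),Z[kn].max().round(4))
    bar=near&(Z>.074)&(Z<.088); v=np.argwhere(bar); 
    bb=blob(bar,v.mean(0)[::-1]); print(" bar",bb.sum(),rect(W[bb]),np.median(Z[bb]).round(4))
    ca=near&(Z>.05)&(Z<.095)&(W[...,0]<C[0]-.04)&(abs(W[...,1]-C[1])<.06); print(" catch",ca.sum(),rect(W[ca]) if ca.sum() else 0)
    t=(W[...,0]>.3)&(Z>.07)&(Z<.1)&~near
    print(" tin",rect(W[t]) if t.sum() else 0)
E
python3 m.py
```

```text
top blue n 459 zmax 1.3255 whole (array([403.1, 207.1]), array([429.7,  87.1]), 46.08)
 flange (array([424.2, 185.1]), array([423.2,  64.5]), 58.23) [0.5199 0.3273 0.0646]
 low (array([524.2, 321.5]), array([ 46.5, 104.1]), 85.87) [0.0161 0.0207 0.0365 0.0474 0.0512]
 fence n 345 zmed 0.0255 ray (array([ 544.8, -279.1]), array([110.9, 137.4]), 6.57) depth (array([ 468.6, -146.4]), array([151.4, 474.3]), 29.68)
 knob 44 [ 0.5783 -0.0881  0.1128] 0.1193
 bar 549 (array([ 601.4, -178. ]), array([ 28.2, 225.3]), 17.15) 0.0799
 catch 0 0
 tin (array([634.3, 461.2]), array([289.9, 763.4]), 42.16)
scene blue n 796 zmax 0.7742 whole (array([868.8, 532.2]), array([872.7,  80.8]), 29.85)
 flange (array([875.6, 544.3]), array([848. ,  68.5]), 30.63) [0.538  0.3458 0.0463]
 low (array([530. , 341.6]), array([75.5, 99.5]), 51.0) [0.0124 0.0185 0.0282 0.0456 0.0497]
 fence n 262 zmed 0.0219 ray (array([ 522.3, -278.1]), array([ 69.2, 153.6]), 9.48) depth (array([831.8, 193.7]), array([1364.2,  137.1]), 57.31)Traceback (most recent call last):
  File "m.py", line 20, in <module>
    Z=W[...,2]; kn=blob(near&(Z>.1)&(Z<.125),pts[2]); print(" knob",kn.sum(),W[kn].mean(0).round(4),Z[kn].max().round(4))
                   ~~~~^^^^^^^^^^^^^^^^^^^^^^^^^^^^^
  File "m.py", line 6, in blob
    k=1+np.argmin(np.hypot(*(c[1:]-pt).T)+1000*(s[1:,4]<15)); return l==k
        ~~~~~~~~~^^^^^^^^^^^^^^^^^^^^^^^^^^^^^^^^^^^^^^^^^^^
    return _wrapfunc(a, 'argmin', axis=axis, out=out, **kwds)
    return bound(*args, **kwds)
ValueError: attempt to get argmin of an empty sequence
```

```bash
python3 - <<'E'
from h import *
f=dict(np.load("top.npz")); W,_=world(f); ok=f["z_map"]>0
hsv=cv2.cvtColor(f["image"],cv2.COLOR_RGB2HSV);H,S,V=[hsv[...,i].astype(int) for i in range(3)]
b=(H>100)&(H<130)&(S>120)&(V>40)&ok&(W[...,2]<.06)
b[:, :135]=0;b[:,188:]=0;b[:200]=0;b[270:]=0
P=W[b];r=lambda P:[np.round(v,1) for v in cv2.minAreaRect((P[:,:2]*1000).astype(np.float32))]
print(len(P),r(P))
for a,c in((.034,.06),(.014,.026),(.04,.06)):
    Q=P[(P[:,2]>a)&(P[:,2]<c)]; print(a,len(Q),r(Q),Q.mean(0).round(4),Q[:,2].max().round(4))
# bin outline: brown pixels at wall-top height
w=(H>5)&(H<25)&(S>60)&ok&(W[...,2]>.042)&(W[...,2]<.056)
w[:,:120]=0;w[:,280:]=0;w[:185]=0;w[280:]=0
print("bin",w.sum(),r(W[w]))
# wrist look
yaw=readout.state()["ee_rot"]
c=np.array([.524,.325,.30])
for y in (np.pi/2,-np.pi/2,0,np.pi):
    q=solver.solve_ik(c,[np.pi,0,y]); print(y,None if q is None else np.round(q,2))
f=grab_frame("wrist"); print(np.round(f["hand_eye"],3))
E
```

```text
455 [array([524.9, 334.4]), array([92.9, 67.8]), np.float64(29.4)]
0.034 236 [array([524.5, 334.8]), array([65.3, 29.7]), np.float64(88.9)] [0.5239 0.333  0.0453] 0.0554
0.014 169 [array([523.7, 321.5]), array([ 46.5, 105.1]), np.float64(85.9)] [0.5217 0.3344 0.0205] 0.0258
0.04 196 [array([524.6, 336.5]), array([54.6, 29.7]), np.float64(88.9)] [0.5242 0.3354 0.0469] 0.0554
bin 1231 [array([525.9, 231.9]), array([351. , 191.3]), np.float64(86.4)]
1.5707963267948966 [0.44 0.45 0.26 1.38 0.   2.01]
-1.5707963267948966 [ 0.44  0.45  0.26  1.38  0.   -1.13]
0 [ 0.44  0.45  0.26  1.38  0.   -2.7 ]
3.141592653589793 [0.44 0.45 0.26 1.38 0.   0.44]
[[ 0.001 -0.962 -0.273  0.07 ]
 [ 1.     0.001 -0.     0.001]
 [ 0.    -0.273  0.962 -0.143]
 [ 0.     0.     0.     1.   ]]
```

```bash
cat >> h.py <<'E'
from scipy.spatial.transform import Rotation as Rn
def wrist():
    s=readout.state(); f=grab_frame("wrist")
    R=Rn.from_euler("xyz",s["ee_rot"]).as_matrix(); h=f["hand_eye"]
    Rc=R@h[:3,:3]; o=R@h[:3,3]+s["position"]
    f["R"]=Rc.T; f["t"]=-Rc.T@o
    return f
def rr(P): return [np.round(v,1) for v in cv2.minAreaRect((P[:,:2]*1000).astype(np.float32))]
E
python3 - <<'E'
from h import *
env.move_to([.5245,.335,.22],[np.pi,0,-np.pi/2])
f=wrist(); save(f,"w1"); np.savez("w1",**f)
W,_=world(f); ok=f["z_map"]>0
hsv=cv2.cvtColor(f["image"],cv2.COLOR_RGB2HSV);H,S,V=[hsv[...,i].astype(int) for i in range(3)]
b=(H>100)&(H<130)&(S>100)&(V>30)&ok&(W[...,2]<.07)&(np.hypot(W[...,0]-.5245,W[...,1]-.335)<.065)
P=W[b]; print(len(P),rr(P))
for a,c in((.028,.06),(.036,.06),(.044,.06),(.012,.024)):
    Q=P[(P[:,2]>a)&(P[:,2]<c)]; print(a,len(Q),rr(Q),Q.mean(0).round(4),np.percentile(Q[:,2],98).round(4))
print(readout.state()["time"])
E
```

```text
3698 [array([527.1, 336. ]), array([ 79.1, 101.3]), np.float64(51.7)]
0.028 1980 [array([527. , 336.8]), array([74.4, 30. ]), np.float64(86.9)] [0.5271 0.3326 0.0445] 0.0511
0.036 1726 [array([527. , 336.7]), array([64.5, 30. ]), np.float64(86.5)] [0.5272 0.3343 0.0462] 0.0512
0.044 1260 [array([527. , 336.9]), array([47., 30.]), np.float64(86.5)] [0.5271 0.3356 0.0484] 0.0513
0.012 1657 [array([526.4, 322.7]), array([ 53. , 108.2]), np.float64(86.6)] [0.5278 0.3337 0.0201] 0.0234
2.3833
```

View pics/w1.png

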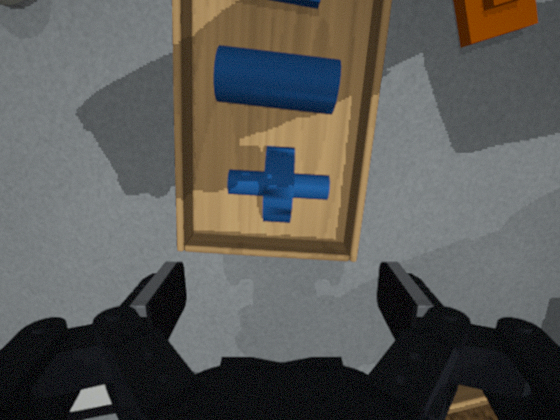

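The flange centre is (0.527, 0.337), its top is at 0.050 to 0.051 as expected, and it is turned by −3.5°. I'll pick it now.

```bash
python3 - <<'E'
from h import *
rot=[np.pi,0,-np.pi/2-.061]
fingers.set_gripper(.062,60)
env.move_to([.527,.3365,.10],rot)
print("hit",env.move_linear([.527,.3365,.0265],feed=.06,stop_force=8), readout.state()["position"].round(4))
fingers.set_gripper(.02,60); s=readout.state(); print(s["opening"],s["grip_force"],s["ft_force"].round(1))
env.move_linear([.527,.3365,.22],feed=.12); env.hold(.2)
s=readout.state(); print(s["opening"],s["grip_force"],s["ft_force"].round(1),s["time"])
f=wrist(); save(f,"w2"); np.savez("w2",**f)
# pattern in the tool frame
W,_=world(f); R=Rn.from_euler("xyz",s["ee_rot"]).as_matrix(); T=(W-s["position"])@R
hsv=cv2.cvtColor(f["image"],cv2.COLOR_RGB2HSV);H,S,V=[hsv[...,i].astype(int) for i in range(3)]
b=(H>100)&(H<130)&(S>100)&(V>30)&(f["z_map"]>0)&(np.hypot(T[...,0],T[...,1])<.07)&(abs(T[...,2])<.06)
P=T[b]; print(b.sum(),P.min(0).round(4),P.max(0).round(4),rr(P))
E
```

```text
hit False [0.5273 0.3367 0.0269]
0.029167243287761966 60.91257691383362 [-0.4 -0.3  5.1]
0.02875964017290756 59.9066698551178 [ 0.6 -0.5 -3.4] 7.0333
16886 [-0.0331 -0.0548 -0.0591] [0.0412 0.0556 0.0179] [array([4. , 0.4]), array([110.3,  74.3]), np.float64(89.5)]
```

View pics/w2.png

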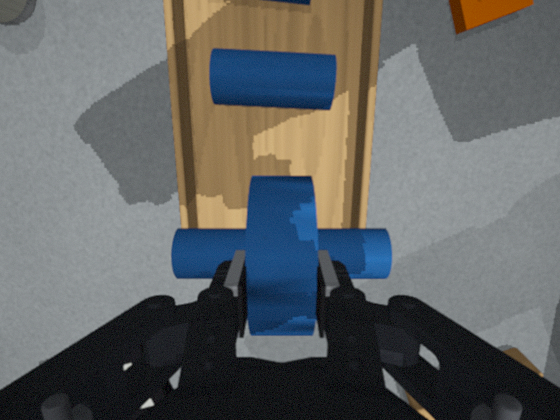

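```bash
python3 - <<'E'
from h import *
yaw=np.radians(6.57)-np.pi
env.move_to([.46,-.275,.26],[np.pi,0,yaw]); env.hold(.2)
s=readout.state(); print(s["position"],s["opening"],s["time"],s["joints"].round(2))
f=wrist(); save(f,"w3"); np.savez("w3",**f)
W,_=world(f);Z=W[...,2]
hsv=cv2.cvtColor(f["image"],cv2.COLOR_RGB2HSV);H,S,V=[hsv[...,i].astype(int) for i in range(3)]
near=(f["z_map"]>0)&(np.hypot(W[...,0]-.545,W[...,1]+.279)<.25)
m=(near&(H>5)&(H<25)&(S>60)&(abs(Z-.026)<.006)); print("fence",m.sum(),rr(W[m]))
m=near&(abs(Z-.012)<.005)&(S<60); print("plate",m.sum(),rr(W[m]))
m=near&(abs(Z-.116)<.006); print("knob",m.sum(),W[m].mean(0).round(4) if m.any() else 0)
m=near&(abs(Z-.080)<.005); print("bar",m.sum(),rr(W[m]) if m.any() else 0)
E
```

```text
[ 0.46030562 -0.2745193   0.25994129] 0.028948893332019467 9.4917 [-0.67  0.3  -0.07  1.21  0.   -0.79]
fence 465 [array([ 506.3, -284.9]), array([ 32.2, 137. ]), np.float64(6.7)]
plate 6156 [array([ 545.3, -359.2]), array([167.9, 378. ]), np.float64(42.2)]
knob 0 0
bar 503 [array([ 530.3, -188.8]), array([199.7, 223. ]), np.float64(9.4)]
```

View pics/w3.png

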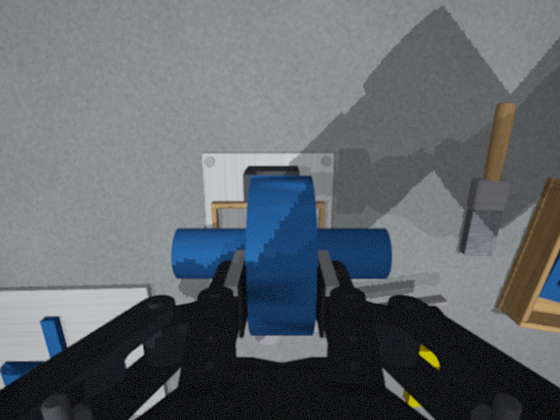

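Taking the rail's outer edge plus half the fence size puts the carrier centre at (0.546, −0.280) with a yaw of 6.7°. The top view gave (0.545, −0.279) and 6.6°, so they agree. I'll place it now.

```bash
python3 - <<'E'
from h import *
yaw=np.radians(6.6)-np.pi; c=[.5454,-.2797]
env.move_to([*c,.16],[np.pi,0,yaw])
print(env.move_linear([*c,.05],feed=.10,stop_force=12)); env.hold(.1)
print(env.move_linear([*c,.0295],feed=.02,stop_force=6))
s=readout.state(); print(s["position"].round(4),s["ft_force"].round(1),s["opening"],s["time"])
E
```

```text
False
True
[ 0.5452 -0.2796  0.031 ] [ 0.4 -0.1  5.6] 0.028838812082680382 12.3583
```

Contact came at z = 0.031, where 0.0309 was expected, so it is seated on the floor. I'll release it, retreat, and check.

```bash
python3 - <<'E'
from h import *
c=[.5454,-.2797]
fingers.set_gripper(.055); env.move_linear([*c,.2],feed=.15)
f=grab_frame("top"); np.savez("top2",**f)
cv2.imwrite("pics/top2.png",cv2.resize(cv2.cvtColor(f["image"],cv2.COLOR_RGB2BGR)[150:290,280:460],None,fx=4,fy=4))
fingers.set_gripper(0)
yaw=np.radians(6.6); env.move_to([.46,-.29,.24],[np.pi,0,yaw]); f=wrist(); save(f,"w4")
W,_=world(f);Z=W[...,2]
hsv=cv2.cvtColor(f["image"],cv2.COLOR_RGB2HSV);H,S,V=[hsv[...,i].astype(int) for i in range(3)]
C=np.array(c);near=(f["z_map"]>0)&(np.hypot(W[...,0]-c[0],W[...,1]-c[1])<.08)
b=near&(H>100)&(H<130)&(S>100)&(V>30); 
L=lambda P:np.c_[(P[:,:2]-C)@np.array([[np.cos(yaw),-np.sin(yaw)],[np.sin(yaw),np.cos(yaw)]]),P[:,2]]
Q=L(W[b]); print("pattern in carrier axes",np.percentile(Q,[.5,99.5],axis=0).round(4)); t=Q[Q[:,2]>.046]; print("flange top",t.mean(0).round(4),t.min(0).round(4),t.max(0).round(4),np.percentile(Q[:,2],98).round(4))
print(readout.state()["time"])
E
```

```text
pattern in carrier axes [[-0.0399 -0.0523  0.0188]
 [ 0.039   0.0546  0.0559]]
flange top [-0.0005  0.0007  0.0539] [-0.0757 -0.0252  0.046 ] [0.0273 0.0235 0.3389] 0.0551
17.25
```

View pics/w4.png

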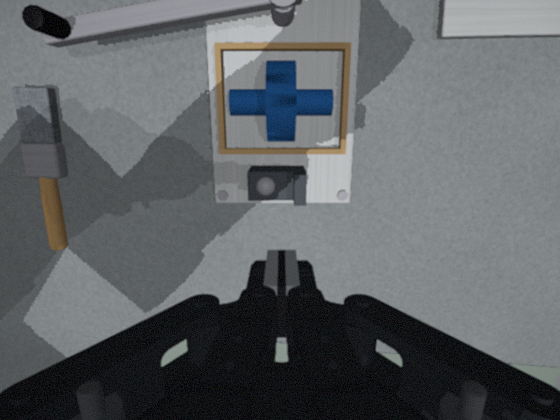

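The pattern lies flat and centred in the bay at about (282,100), with its top at 54 mm. Next I'll push the keeper by its knob, seen at (45,22).

```bash
cat > k.py <<'E'
from h import *
C=np.array([.5454,-.2797]);Y=np.radians(6.6)
def pose(q,off,z=.089):
    p=np.array([.085-.19*np.cos(q),.19*np.sin(q)])+off*np.array([np.sin(q),np.cos(q)])
    w=C+np.array([[np.cos(Y),-np.sin(Y)],[np.sin(Y),np.cos(Y)]])@p
    yaw=np.arctan2(-np.cos(q),-np.sin(q))+Y
    return [*w,z],[np.pi,0,yaw]
E
python3 - <<'E'
from k import *
q0=1.41
env.move_to(*pose(q0,.045,.19))
print(readout.state()["joints"].round(2))
print(env.move_linear(pose(q0,.045)[0],feed=.1,stop_force=8))
def rep(t):
    s=readout.state(); print(t,s["position"].round(4),s["ft_force"].round(1),round(s["time"],2))
rep(0)
p,r=pose(q0,.021); print(env.move_linear(p,feed=.05,stop_force=15)); rep("touch")
for q in np.linspace(q0,.3,8)[1:]:
    p,r=pose(q,.020); h=env.move_linear(p,feed=.08,rotation=r,stop_force=20); rep((round(q,2),h))
    if h: break
E
```

```text
[-0.24  0.51  0.07  1.13 -0.   -0.51]
False
0 [ 0.6219 -0.075   0.0897] [-0.5 -0.3 -0.4] 20.82
False
touch [ 0.5983 -0.0815  0.0892] [ 0.1 -0.   0.4] 21.45
(np.float64(1.25), False) [ 0.5685 -0.0892  0.0892] [ 0.5 -0.5  0.1] 21.99
(np.float64(1.09), False) [ 0.5409 -0.1012  0.0891] [ 0.4  0.3 -0.2] 22.52
(np.float64(0.93), False) [ 0.5154 -0.1174  0.0891] [ 0.2  0.9 -0.5] 23.04
(np.float64(0.78), False) [ 0.4927 -0.1374  0.0891] [ 0.3 -1.  -0.4] 23.57
(np.float64(0.62), False) [ 0.4734 -0.1608  0.0891] [ 0.1 -0.1  0.7] 24.09
(np.float64(0.46), False) [ 0.458  -0.1868  0.089 ] [0.5 0.7 0.5] 24.62
(np.float64(0.3), False) [ 0.4469 -0.2149  0.089 ] [ 0.6 -0.  -0.4] 25.14
```

```bash
python3 - <<'E'
from h import *
f=grab_frame("scene"); a=f["image"][130:250,130:290]
g=grab_frame("wrist"); im=np.hstack([cv2.resize(a,(420,315)),cv2.resize(g["image"],(378,315))[:,:378]])
cv2.imwrite("pics/k1.png",cv2.cvtColor(im,cv2.COLOR_RGB2BGR))
E
```

```text
(no output)
```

View pics/k1.png

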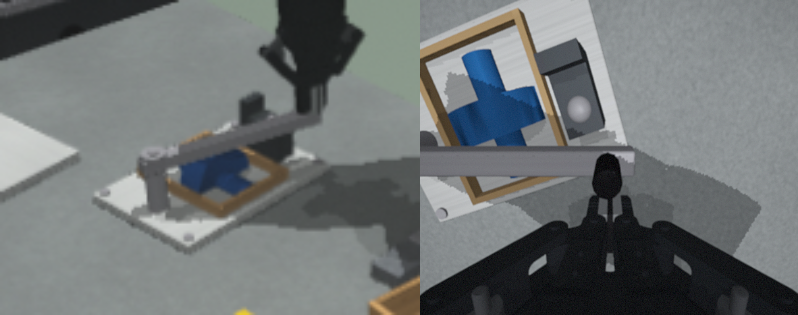

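The bar is following, with the knob right ahead of the fingertips at (607,175) in the right half. I'll push it home.

```bash
python3 - <<'E'
from k import *
for q,fd in((.2,.06),(.1,.04),(0.03,.03),(-.03,.02),(-.06,.02)):
    p,r=pose(q,.020); h=env.move_linear(p,feed=fd,rotation=r,stop_force=15); s=readout.state()
    print(q,h,s["position"].round(4),s["ft_force"].round(1),round(s["time"],2))
    if h: break
E
```

```text
0.2 False [ 0.4423 -0.2336  0.089 ] [-0.6  0.2 -0.5] 25.71
0.1 False [ 0.4396 -0.2527  0.089 ] [-0.5  0.4 -0.6] 26.33
0.03 False [ 0.4388 -0.2662  0.089 ] [-0.  -0.3 -0.3] 26.93
-0.03 True [ 0.4383 -0.2735  0.0884] [0.4 0.  0.1] 27.43
```

```bash
python3 - <<'E'
from k import *
p,r=pose(0,.045); env.move_linear(p,feed=.06,rotation=r); env.move_linear([*p[:2],.22],feed=.15)
env.move_to([.40,-.05,.30],[np.pi,0,Y-np.pi])
f=grab_frame("top"); W,_=world(f);Z=W[...,2]
L=(W[...,:2]-C)@np.array([[np.cos(Y),-np.sin(Y)],[np.sin(Y),np.cos(Y)]])
near=(f["z_map"]>0)&(abs(L[...,0])<.16)&(abs(L[...,1])<.2)
k=near&(Z>.105)&(Z<.125); kn=L[k].mean(0); print("knob carrier",k.sum(),kn.round(4))
b=near&(abs(Z-.08)<.006)&(L[...,0]<.06)&(L[...,0]>-.06)
x,y=L[b].T; s=np.polyfit(x,y,1); print("bar",b.sum(),s.round(4),"y(hinge)",np.polyval(s,.085).round(4),"q",-s[0])
g=grab_frame("scene")
im=np.hstack([cv2.resize(f["image"][150:290,320:460],(400,400)),cv2.resize(g["image"][130:250,140:260],(400,400))])
cv2.imwrite("pics/end.png",cv2.cvtColor(im,cv2.COLOR_RGB2BGR)); print(readout.state()["time"])
E
```

```text
knob carrier 44 [-0.1068 -0.0002]
bar 249 [-0.0507 -0.0017] y(hinge) -0.006 q 0.05067947423068527
30.825
```

View pics/end.png

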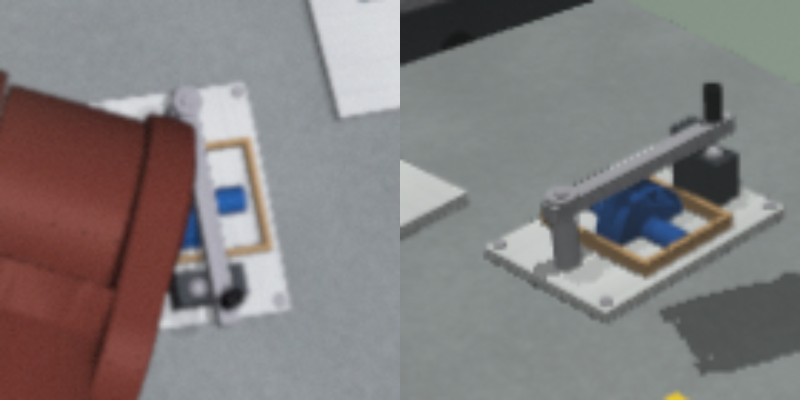

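The knob is at carrier y ≈ 0, the bar is against the stop, and the ball is up behind it at (712,155). The pattern is in the bay and the arm is clear, so I'll hand in.

```bash
python3 -c "
from h import *
print(env.job_done())"
```

```text
the job is handed in; nothing more can be done
None
```

The job is handed in: the flanged pattern lies flat side down in the bay and the keeper bar is shut against its stop with the ball up behind it, at about 31 s on the robot's clock; no verdict was returned.

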